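# Raise the recipe screen, pull the camera mast to its second stop and hold it

## Robot

A 6-joint arm with a two-finger parallel gripper is mounted at the origin on the work surface. World frame = base frame: x ahead of the robot, y to its left, z up, the work surface at z = 0. Lengths are in m, angles in rad, forces in N, time in s.
With the tool pointing down it reaches from about 0.325 to 0.875 m from the base axis. Payload 4.4 kg.
Tool frame: the origin (TCP) lies at the very end of the fingers, on their centre line; the grasp point (between the pads) lies 19 mm behind it; z points along the fingers, y is the line along which they close (so a half turn about z gives the same grasp; the last joint's range is limited). The gripper opens to 85 mm and grips with 20 to 120 N. Pads are 22 mm wide; open, the fingers measure 114 mm over their backs; the gripper's body (76 mm by 85 mm) begins 54 mm behind the grasp point. The pads swing forward as they close: fully open they stand 13 mm farther back than shut.
Start: joints at [-1.442, 0.207, 1.542, -0, 1.393, -0.15], TCP at [0.159, -0.553, 0.231] pointing down, gripper open.
Joint ranges: [-2.73, 2.73], [-0.86, 2.22], [0.23, 2.46], [-1.11, 4.25], [0.08, 2.63], [-2.82, 2.82]. Speed limits (rad/s): [2.79, 2.79, 3.14, 3.14, 3.14, 3.14].

## Interface

Orientations are given as a unit quaternion [w, x, y, z].
In Python, from station import env gives the robot as it stands.
- The arm moves only by the tool servo_tool, never from a script. Its argument "targets" is text: rows parted by semicolons, each of 7 numbers parted by spaces: the shift along the world's x, y, z in cm, then the turn, a rotation vector about the world's x, y, z in rad, then the closure, from -1 (fully open) to 1 (shut). In form: dx dy dz ax ay az gripper; .... A call has exactly 10 rows; each row shifts and turns the commanded pose from where the row before left it; what a row does not reach is not made up. A row lasts 1/12 s, in which the tool goes at most 41.7 mm and 7.16 degrees, less where a joint would pass 70% of its speed; a pose out of reach is approached as far as the arm can. A call with a gripper value outside its range is refused whole. The fingers move at their own pace and stop on an object; the grip force is fixed at half the most. Time passes only in rows, so rows that do not move let the fingers close, or fill a call up. It gives the time, the measured TCP pose, the force, the opening and the grip force at its end, in the units of the state.
- env.get_obs(): the state, without advancing time (a new reading comes with each control period).
- env.read_camera(name): name is "scene" or "top" or "wrist"; returns a dict with "pixels" (384x512x3 uint8, red, green, blue), "fx", "fy", "cx", "cy" (pixels), "camera_from_world" (4x4, takes a point from world to camera coordinates). Camera axes: x right, y up, looking along -z (the intrinsics and any distortion apply to the point x, -y, -z); pixel columns grow to the right and rows downward; lengths in m; the calibration is good to about 2 mm. A picture is of the moment at which its call begins. There is no depth.
- env.close_job(): hands the job in; it is judged then, once.
The state is a dict: "t": time; "q": joint angles; "joint_vel": joint speeds; "joint_efforts": joint torques, N m; "tool_pos": TCP position; "orientation": TCP orientation; "wrist_force": force on the tool from outside, world axes, zero at the start; "ft_torque": the same for the moment, N m; "gripper_width": opening from 0.0 (shut) to 1.0 (fully open); "gripper_force": force on a finger pad.
Only numpy, scipy, OpenCV 4.12 (cv2) and the standard library are available. Lean on these libraries where they do the work, as an engineer would, in place of code of your own. Each camera call takes 0.05 s, during which the arm holds its last target. There are 200 camera calls.

## Task

Get the recipe stand ready to film the bowl: first raise the flat-folded screen by its tab until it stands at about 50 degrees to the counter, and let go so that it stays there. Then squeeze the button on the side of the camera head, pull the mast straight up past its first stop to the second stop (fully extended), and finish while still holding it up there, because it sinks as soon as it is let go. Leave the other things on the counter where they are.

Things in the scene. Friction and masses are not known exactly. Their poses are not given: they have to be found in the camera images.
- screen (a joint): angle of the recipe screen, rad: 0 = folded flat on its dock, grows as the tab edge rises (0.87 = 50 degrees to the counter), at most 1.9. It starts between 0 and 0.25. Its hinge is stiff: it stays at any angle where it is left; about 3 to 6 N at the tab raises it.
- screen_tab (a point): grip point in the screen's tab, 30 mm out from the screen's edge, 12 mm short of the tab's tip. The tab is a plain grey tongue 16 mm wide (own y) and 10 mm thick (own z), standing 42 mm out (own -x) from the middle of the screen's edge nearest the robot; when folded its centre is 45 mm above the counter with nothing under it. Axes turn with the screen.
- dock: grey dock of the screen, fixed to the counter, 140 mm (own x) by 190 mm (own y), 38 mm high, origin under its centre. The screen is a black plate 130 mm (own x) by 190 mm, 10 mm thick, folded flat on it, hinged on the edge away from the robot (own +x).
- screen_hinge (a point): middle of the screen's hinge line, on the far edge of the dock, 40 mm above the counter; own y is the hinge line, own -x points from the hinge to the tab along the counter, own z is up. The tab's grip point goes round it at a radius of 160 mm.
- mast (a joint): extension of the camera mast, m: 0 = pushed in, first stop at 0.060, second stop (end of travel) at 0.120. Without the button a catch blocks it from rising more than 1 to 3 mm above 0 or above the first stop. Weight and a return spring pull it down with 4 to 8 N over the travel; let go at the top, it sinks back some 45 mm and rests on the catch.
- mast_head (a point): centre of the camera head on the vertical mast: a black box 44 mm (own x) by 30 mm (own y) by 46 mm high, its centre 135 mm above the counter when the mast is in; a short round lens stands out 8 mm from its own -x face. Own z is up; the mast slides along it without turning.
- stand: the camera mast's stand, fixed to the counter: round foot 96 mm across, 22 mm high, and an upright tube 30 to 36 mm across up to 110 mm, under the head; origin under the foot's centre, on the mast's axis. It and the dock stand side by side, either one on the left.
- mast_button_face (a point): middle of the outer face of the grey button on the head's own +y side, level with the head's centre. The face is 18 by 18 mm and stands 5 mm proud of the head, so that head and button are 35 mm wide along own y; gripping the head across own y, over the button, presses it in.
- mast_button (a joint): how far the button is pressed in, m: 0 = out, the catch is free from 0.003, flush with the head at 0.005. It takes about 2 N to start and 6 N to press flush; it springs out when let go.
- bowl: brown ceramic bowl, 112 mm across, 50 high, in front of the stands; origin under its centre; a bystander, to be left alone
- strainer: small stainless strainer, 84 mm across, 34 high, with a 110 mm handle towards its own +x; origin under the basket; a bystander, to be left alone
- corkscrew: chrome lever corkscrew lying flat, about 160 mm long, 25 high; origin under its middle; a bystander, to be left alone
- jar: glass jar with a steel lid, 68 mm across, 90 high; origin under its centre; a bystander, to be left alone
- mug: white mug, 80 mm across, 90 high; origin under its centre; a bystander, to be left alone
- mill: dark wooden pepper mill, 56 mm across, 155 high; origin under its centre; a bystander, to be left alone
Things that resemble listed ones, but are neither listed nor needed, are in the scene too. What is shaped like the stand but blue, green or orange is not meant.

How it is judged:
On the way, in this order (a step that is already met when the one before it is completed fails the run):
1. the screen stands at 40 to 60 degrees, let go, with the mast still pushed in (value of joint screen between 0.7 and 1.05 rad and contact force between screen and anything else below 0.3 N and value of joint mast below 0.01 m), for 0.3 s.
2. the mast's button is pressed while the mast is still in (value of joint mast_button above 0.003 m and value of joint mast below 0.015 m), for 0.05 s.
3. the mast is pulled to its second stop by the gripping fingers (value of joint mast above 0.113 m and contact force between mast and the fingers above 2 N), for 0.2 s.
At the end, for the whole second after the job is handed in: The screen stands at 40 to 60 degrees (0.70 to 1.05 rad) untouched, and the mast is within 7 mm of its second stop (0.113 m or more), still, gripped by the fingers (more than 2 N) that alone keep it up (all of step 3 and value of joint screen between 0.7 and 1.05 rad and contact force between screen and anything else below 0.3 N and velocity of joint mast between -0.01 and 0.01 m/s); the arm keeps its last pose, push and grip.
It fails at once if one of the other things on the counter is moved more than 25 mm (distance of any of bowl, strainer, corkscrew, jar, mug, mill from where it was at the start of the episode above 0.025 m).
It also fails if it takes over 48 s, if anything falls off the work surface, if the arm or the gripper's body presses on something with over 40 N, if the wrist force passes 120 N, or if a joint passes its speed limit or range.

## Working session

There is one attempt and no reset: what is moved stays moved. The work goes in short steps, Python scripts to look and compute and a tool call to move; the robot and the scene stay as the last step left them, time stands still between calls to the robot, and variables do not carry over. Pictures are saved under pics/ and viewed, at most 12 in all, crops included, and the job is handed in when it is done.

Besides the shell and the picture viewer there is one more tool, called after "Emit:" as name(argument=value, ...) on one line, values as JSON. servo_tool: Moves the arm, as the interface text tells. Its arguments: {"type":"object","properties":{"targets":{"type":"string"}},"required":["targets"]}

```bash
mkdir -p pics; cat > h.py <<'E'
import numpy as np, cv2, json
from station import env
def snap(name,fn):
    c=env.read_camera(name); cv2.imwrite(f'pics/{fn}.png',c['pixels'][:,:,::-1])
    np.savez(f'pics/{fn}.npz',**{k:np.array(v) for k,v in c.items()}); return c
def load(fn): return dict(np.load(f'pics/{fn}.npz'))
def ray(c,u,v):
    T=np.array(c['camera_from_world']); R=T[:3,:3]; o=-R.T@T[:3,3]
    d=R.T@np.array([(u-c['cx'])/c['fx'],-(v-c['cy'])/c['fy'],-1]); return o,d/np.linalg.norm(d)
def onz(c,u,v,z):
    o,d=ray(c,u,v); return o+d*(z-o[2])/d[2]
def proj(c,p):
    T=np.array(c['camera_from_world']); q=T[:3,:3]@np.array(p)+T[:3,3]
    return np.array([c['cx']+c['fx']*q[0]/-q[2], c['cy']+c['fy']*q[1]/q[2]])
def tri(c1,p1,c2,p2):
    o1,d1=ray(c1,*p1);o2,d2=ray(c2,*p2)
    s=np.linalg.lstsq(np.c_[d1,-d2],o2-o1,rcond=None)[0]
    a,b=o1+s[0]*d1,o2+s[1]*d2; return (a+b)/2,np.linalg.norm(a-b)
E
python3 - <<'E'
from h import *
for n in ['scene','top']:
    c=snap(n,n+'0'); print(n,[k for k in c],c['fx'],c['cx'],c['cy'],ray(c,256,192))
a,b=[cv2.imread(f'pics/{n}0.png') for n in('scene','top')]
cv2.imwrite('pics/s0.png',cv2.resize(a,(800,600)));cv2.imwrite('pics/t0.png',cv2.resize(b,(800,600)))
E
```

```text
scene ['pixels', 'fx', 'fy', 'cx', 'cy', 'camera_from_world'] 482.5981740243148 254.70244283031056 183.9818443643461 (array([1.26097922, 0.25846156, 1.2225308 ]), array([-0.49736295, -0.21116312, -0.84145127]))
top ['pixels', 'fx', 'fy', 'cx', 'cy', 'camera_from_world'] 356.0457705397411 258.3342696162533 194.1176603193196 (array([ 0.39828986, -0.04029359,  1.19156643]), array([ 0.17182709,  0.02752001, -0.98474266]))
```

View pics/s0.png

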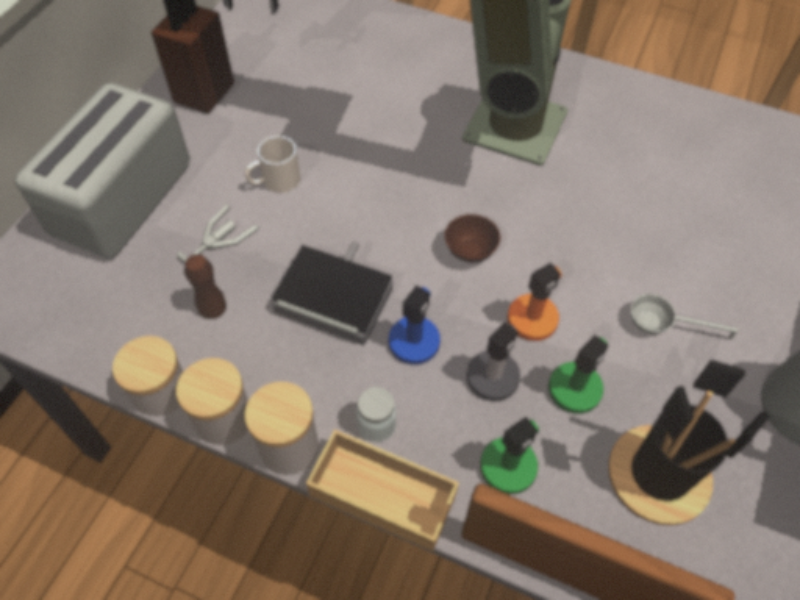

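View pics/t0.png

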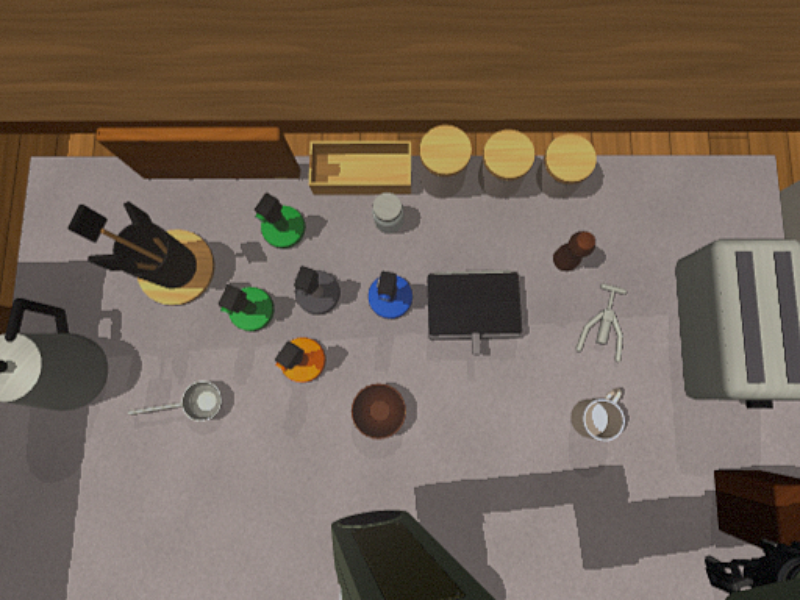

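The stand candidates in the 800x600 top view are grey (318,290), blue (390,296), green (282,226), green (250,308) and orange (302,360). The description asks for an uncoloured stand, so I choose the grey one, at (493,375) in the scene view. The dock with the black screen is at (475,305), with its tab at (476,343). Next I check the choice in a close crop and measure.

```bash
python3 - <<'E'
from h import *
t=cv2.imread('pics/top0.png'); s=cv2.imread('pics/scene0.png')
a=cv2.resize(t[155:235,170:345],(800,366),interpolation=cv2.INTER_CUBIC)   # x4.571
b=cv2.resize(s[150:262,165:405],(800,373),interpolation=cv2.INTER_CUBIC)   # x3.333
cv2.imwrite('pics/c0.png',np.vstack([a,b])[:739]); 
im=np.vstack([a,b]); cv2.imwrite('pics/c0.png',cv2.resize(im,(640,591)))
E
```

```text
(no output)
```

View pics/c0.png

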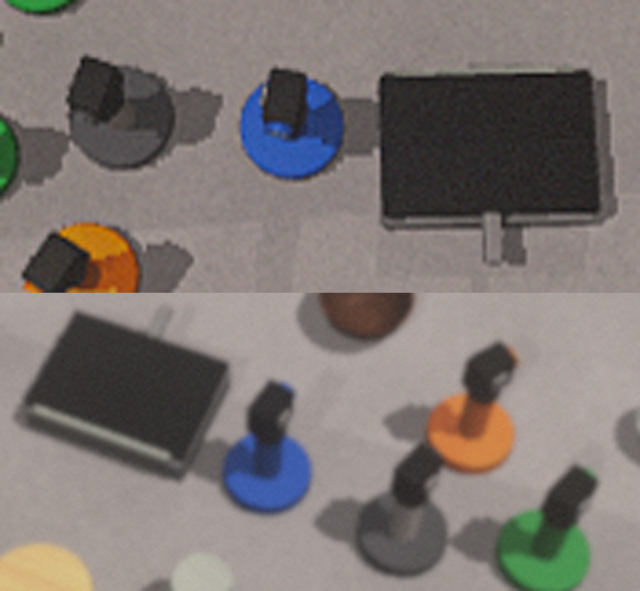

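The crop confirms the choice: the grey foot is at (122,116) in the top crop and its black head at (95,90). In the lower crop the head at (418,475) has a grey button patch on its right (+y) side. The screen tab is at (492,238) and the blue decoy stands between them. Now I measure.

```bash
python3 - <<'E'
from h import *
t=load('top0'); s=load('scene0')
P=t['pixels'].astype(int); hsv=cv2.cvtColor(t['pixels'],cv2.COLOR_RGB2HSV)
def cnt(mask,x0,y0,x1,y1):
    m=np.zeros_like(mask); m[y0:y1,x0:x1]=mask[y0:y1,x0:x1]
    cs,_=cv2.findContours(m,cv2.RETR_EXTERNAL,cv2.CHAIN_APPROX_NONE); return max(cs,key=cv2.contourArea)
val=P.max(2)
print('vals screen',val[193,300],'head',val[179,196],'foot',val[190,207],'tab',val[219,304],'counter',val[215,260],'shadow',val[185,226])
dark=((val<62)*255).astype(np.uint8)
c=cnt(dark,268,165,345,222); r=cv2.minAreaRect(c); print('screen rect',r)
for z in (.05,.06): print(z,[onz(t,*p,z)[:3].round(4) for p in cv2.boxPoints(r)])
# tab in top: crop (485..500,212..262) 
for z in (.05,.065): print('tabtip',onz(t,170+492/3.657,155+262/3.657,z).round(4))
# foot circle
foot=((val<112)*255).astype(np.uint8); c=cnt(foot,187,165,217,203); e=cv2.minEnclosingCircle(c); print('foot',e,cv2.fitEllipse(c))
print('foot top', onz(t,170+122/3.657,155+118/3.657,.015))
c=cnt(((val<55)*255).astype(np.uint8),186,168,206,192); r=cv2.minAreaRect(c); print('head',r,[onz(t,*p,.158).round(4) for p in cv2.boxPoints(r)])
print('headcentre tri',tri(t,(170+96/3.657,155+88/3.657),s,(165+418/2.667,150+(475-293)/2.667)))
sc=lambda u,v:(165+u/2.667,150+(v-293)/2.667)
print('scene screen hinge corners',[onz(s,*sc(*p),.045).round(4) for p in((30,405),(180,460))])
print('scene near corners',[onz(s,*sc(*p),.05).round(4) for p in((77,314),(228,366))])
tc=lambda u,v:(170+u/3.657,155+v/3.657)
print('near corners tri',tri(t,tc(383,216),s,sc(228,366)),tri(t,tc(600,214),s,sc(77,314)))
E
```

```text
vals screen 48 head 55 foot 67 tab 130 counter 151 shadow 98
screen rect ((303.1757507324219, 195.59739685058594), (41.389198303222656, 59.17173385620117), 88.02507019042969)
0.05 [array([ 0.6511, -0.0633,  0.05  ]), array([ 0.6585, -0.2566,  0.05  ]), array([ 0.5227, -0.2574,  0.05  ]), array([ 0.5152, -0.068 ,  0.05  ])]
0.06 [array([ 0.6489, -0.0631,  0.06  ]), array([ 0.6562, -0.2547,  0.06  ]), array([ 0.5216, -0.2555,  0.06  ]), array([ 0.5141, -0.0677,  0.06  ])]
tabtip [ 0.4857 -0.1644  0.05  ]
tabtip [ 0.4846 -0.1628  0.065 ]
foot ((201.5, 185.65383911132812), 17.812820434570312) ((201.79312133789062, 186.20150756835938), (29.204158782958984, 31.7597599029541), 134.02659606933594)
foot top [0.61915741 0.17034849 0.015     ]
head ((196.4931640625, 179.6849365234375), (14.513101577758789, 15.917596817016602), 20.556047439575195) [array([0.6002, 0.1941, 0.158 ]), array([0.6457, 0.1791, 0.158 ]), array([0.6302, 0.1379, 0.158 ]), array([0.585, 0.153, 0.158])]
headcentre tri (array([0.62191778, 0.17245559, 0.13390617]), np.float64(0.001736769308640608))
scene screen hinge corners [array([ 0.6596, -0.2477,  0.045 ]), array([ 0.6553, -0.0696,  0.045 ])]
scene near corners [array([ 0.5328, -0.2568,  0.05  ]), array([ 0.5278, -0.0713,  0.05  ])]
near corners tri (array([ 0.52624252, -0.07056055,  0.04818464]), np.float64(0.0025948770522974175)) (array([ 0.52884411, -0.26024676,  0.0434515 ]), np.float64(0.0011636661039232624))
```

```bash
cat >> h.py <<'E'
from scipy.spatial.transform import Rotation as Ro
def st():
    o=env.get_obs(); w=o['orientation']; return o,np.array(o['tool_pos']),Ro.from_quat([w[1],w[2],w[3],w[0]])
def tgt(z,y):
    z=np.array(z,float);z/=np.linalg.norm(z);y=np.array(y,float);y-=z*(y@z);y/=np.linalg.norm(y)
    return Ro.from_matrix(np.c_[np.cross(y,z),y,z])
def goto(pos,z,y):
    o,p,R=st()
    for sg in (1,-1):
        G=tgt(z,np.array(y)*sg); print('d cm',((np.array(pos)-p)*100).round(2),'rotvec',(G*R.inv()).as_rotvec().round(3))
E
python3 - <<'E'
from h import *
o,p,R=st(); print(p,R.as_matrix().round(3),o['t'],o['gripper_width'],o['wrist_force'])
t=load('top0'); print('mug',onz(t,603*.64,420*.64,.09),'mill',onz(t,575*.64,255*.64,.1))
yaw=.02; d=np.array([np.cos(yaw),np.sin(yaw),0]); e=np.array([-np.sin(yaw),np.cos(yaw),0])
a=np.radians(42); z=d*np.sin(a)+[0,0,-np.cos(a)]
g=np.array([.493,-.164,.045]); print('pre TCP',g+z*.014-z*.09)
goto(g+z*.014-z*.09,z,e)
E
```

```text
[ 0.15869151 -0.55193766  0.23019066] [[ 0.961  0.276 -0.   ]
 [ 0.276 -0.961  0.002]
 [ 0.    -0.002 -1.   ]] 0.1 0.9983210493959052 [-0.69272722  0.20507928 -0.08872732]
mug [ 0.35726459 -0.40259583  0.09      ] mill [ 0.6816944  -0.36037561  0.1       ]
pre TCP [ 0.44215624 -0.16501701  0.10147901]
d cm [ 28.35  38.69 -12.87] rotvec [-1.035 -0.159  2.704]
d cm [ 28.35  38.69 -12.87] rotvec [ 0.108 -0.727 -0.249]
```

Emit:
servo_tool(targets="2.3 3.3 0 0.0108 -0.0727 -0.0249 -1;2.3 3.3 0 0.0108 -0.0727 -0.0249 -1;2.3 3.3 0 0.0108 -0.0727 -0.0249 -1;2.3 3.3 0 0.0108 -0.0727 -0.0249 -1;2.3 3.3 0 0.0108 -0.0727 -0.0249 -1;2.3 3.3 0 0.0108 -0.0727 -0.0249 -1;2.3 3.3 0 0.0108 -0.0727 -0.0249 -1;2.3 3.3 0 0.0108 -0.0727 -0.0249 -1;2.3 3.3 0 0.0108 -0.0727 -0.0249 -1;2.3 3.3 0 0.0108 -0.0727 -0.0249 -1")

```text
t: 0.93
tool_pos: [0.3893, -0.2213, 0.2311]
orientation: [-0.003, 0.933, 0.007, 0.36]
wrist_force: [0.9, -1.1, -0.5]
gripper_width: 0.998
gripper_force: 0.0
```

```bash
cat > pre.py <<'E'
from h import *
yaw=.02; d=np.array([np.cos(yaw),np.sin(yaw),0]); e=np.array([-np.sin(yaw),np.cos(yaw),0])
a=np.radians(42); z=d*np.sin(a)+[0,0,-np.cos(a)]
g=np.array([.493,-.164,.045])
E
python3 - <<'E'
from pre import *
o,p,R=st(); print(p,o['q'],o['t']); goto(g+z*.014-z*.09,z,e)
c=snap('wrist','w1'); cv2.imwrite('pics/w1b.png',c['pixels'][:,:,::-1]); print('tab exp',proj(c,g),'hinge',proj(c,[.657,-.16,.04]))
E
```

```text
[ 0.38925391 -0.22133003  0.23113352] [-1.20937831 -0.40034231  2.26871348  0.77766893  1.12084007  0.04752012] 0.9333
d cm [  5.29   5.63 -12.97] rotvec [ 2.104  0.037 -2.329]
d cm [  5.29   5.63 -12.97] rotvec [0.    0.003 0.004]
tab exp [208.28227091 198.97975889] hinge [214.91369335  89.52179758]
```

View pics/w1.png

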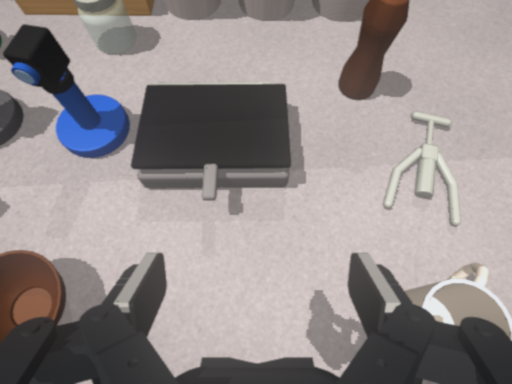

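The wrist view shows the tab as a grey tongue from (210,165) to its tip at (209,197), and the screen's near corners at (134,168) and (290,166). The fingers are clear of everything. I turn these pixels into points.

```bash
python3 - <<'E'
from pre import *
w=load('w1'); t=load('top0'); tc=lambda u,v:(170+u/3.657,155+v/3.657)
v=w['pixels'].max(2).astype(int); print(v[160:204:2,206:214].mean(1).round()); print(v[185,196:224])
print('tip tri',tri(w,(209,193),t,tc(492,262)),tri(w,(209,197),t,tc(492,262)))
print('near corners',tri(w,(134,168),t,tc(382,214)),tri(w,(290,166),t,tc(600,212)))
print('far corners',tri(w,(147,86),t,tc(381,75)),tri(w,(286,85),t,tc(588,72)))
for z_ in(.05,.06,.07): print(z_,'w near',onz(w,134,168,z_),onz(w,290,166,z_),'far',onz(w,147,86,.045),onz(w,286,85,.045),'tip',onz(w,209,193,z_))
E
```

```text
[ 58.  60. 132. 164. 163. 167. 167. 167. 168. 168. 168. 169. 169. 169.
 169. 169. 170. 170. 159. 124. 145. 192.]
[ 87  86  86  86  87  91 111 144 165 171 171 171 171 170 170 168 168 165
 149 124  98  87  85  85  86  85  86  85]
tip tri (array([ 0.48677647, -0.16544384,  0.0711201 ]), np.float64(0.008489533275529293)) (array([ 0.4866571 , -0.16533542,  0.0620127 ]), np.float64(0.005778897057014019))
near corners (array([ 0.52962615, -0.07000265,  0.04557409]), np.float64(0.004571329620722535)) (array([ 0.5287811 , -0.25770271,  0.06174024]), np.float64(0.0007150746266636085))
far corners (array([ 0.65364092, -0.06848394,  0.04818187]), np.float64(0.0021710705706204257)) (array([ 0.6559042 , -0.25455872,  0.05128562]), np.float64(0.00464458883581159))
0.05 w near [ 0.52923171 -0.07330514  0.05      ] [ 0.53503078 -0.25933447  0.05      ] far [ 0.65717259 -0.0678665   0.045     ] [ 0.66216208 -0.25750411  0.045     ] tip [ 0.49844643 -0.16510154  0.05      ]
0.06 w near [ 0.52417044 -0.07765608  0.06      ] [ 0.52979986 -0.25824343  0.06      ] far [ 0.65717259 -0.0678665   0.045     ] [ 0.66216208 -0.25750411  0.045     ] tip [ 0.49428573 -0.16676713  0.06      ]
0.07 w near [ 0.51910916 -0.08200703  0.07      ] [ 0.52456895 -0.25715238  0.07      ] far [ 0.65717259 -0.0678665   0.045     ] [ 0.66216208 -0.25750411  0.045     ] tip [ 0.49012503 -0.16843272  0.07      ]
```

Emit:
servo_tool(targets="0.6 0.7 -1.2 0 0 0.001 -1;0.6 0.7 -1.2 0 0 0.001 -1;0.6 0.7 -1.2 0 0 0.001 -1;0.6 0.7 -1.2 0 0 0.001 -1;0.6 0.7 -1.2 0 0 0.001 -1;0.6 0.7 -1.2 0 0 0.001 -1;0.6 0.7 -1.2 0 0 0.001 -1;0.6 0.7 -1.2 0 0 0.001 -1;0 0 0 0 0 0.001 -1;0 0 0 0 0 0.001 -1")

```text
t: 1.82
tool_pos: [0.4363, -0.1655, 0.1344]
orientation: [-0.006, 0.934, 0.014, 0.358]
wrist_force: [0.2, -0.4, -0.2]
gripper_width: 1.0
gripper_force: 0.0
```

```bash
python3 - <<'E'
from pre import *
o,p,R=st(); print(p,R.as_matrix().round(3).tolist(),o['t']); c=snap('wrist','w2'); print(proj(c,g))
E
```

```text
[ 0.43634121 -0.16550887  0.13437218] [[0.744, 0.03, 0.668], [0.022, -1.0, 0.021], [0.668, -0.001, -0.744]] 1.8167
[256.5008605  209.16496369]
```

View pics/w2.png

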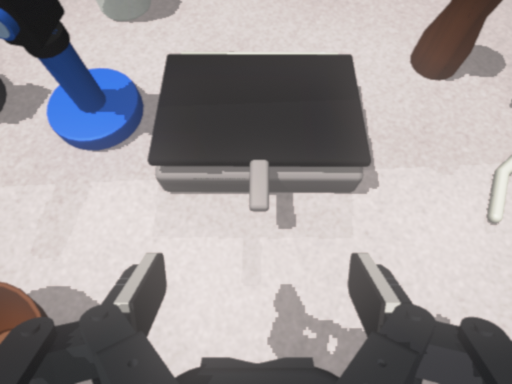

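The closer view has the tab centred at u≈259, spanning (259,160) to its tip at (259,210). The screen's near edge runs from (149,164) to (370,165), wider than the dock's front edge (157–363), so the screen starts slightly raised.

```bash
python3 - <<'E'
from pre import *
w=load('w1'); x=load('w2'); t=load('top0'); tc=lambda u,v:(170+u/3.657,155+v/3.657)
v=x['pixels'].max(2).astype(int); print('tab col',v[150:216:2,259]); print('row190',v[190,243:276]); 
print('tip',tri(w,(209.2,198),x,(259,210.5)),tri(t,tc(492,262),x,(259,208)))
a=tri(w,(134,168),x,(149,164));b=tri(w,(290,166),x,(370,165));print('near',a,b)
print('far',onz(x,166,54,.048),onz(x,353,55,.048))
for th in (0,.05,.1,.15,.2,.25):
    hx=np.array([.658,-.163,.040]); f=lambda r,n,s:hx+np.array([-r*np.cos(th)+n*np.sin(th),s,r*np.sin(th)+n*np.cos(th)])
    # plate near bottom corners (n=0..10), tab tip (r=172,n=5+-5)
    print(th,'tiptop/bot',proj(x,f(.172,.010,0)).round(),proj(x,f(.172,0,0)).round(),'near top corners',proj(x,f(.13,.010,.095)).round(),proj(x,f(.13,.010,-.095)).round(),proj(w,f(.172,0,0)).round(),proj(t,f(.172,.01,0)).round(1))
print(tc(492,262))
E
```

```text
tab col [ 64  64  65  65  69 167 193 193 193 193 194 194 194 194 195 195 195 196
 195 196 198 198 198 199 199 199 201 199 185 154 130 208 219]
row190 [100 100 100 100 100 106 131 165 184 194 199 200 199 199 198 198 198 197
 196 196 196 195 191 177 154 126 106  99  99  99  99  98  99]
tip (array([ 0.48944884, -0.16636533,  0.05465279]), np.float64(0.001833624582818899)) (array([ 0.48507037, -0.16430539,  0.0678238 ]), np.float64(0.003915416741130738))
near (array([ 0.56004239, -0.0469798 , -0.01032389]), np.float64(0.0005011557387465131)) (array([ 0.53307362, -0.25900203,  0.05296105]), np.float64(0.0007237208166647884))
far [ 0.65652892 -0.06678193  0.048     ] [ 0.66092596 -0.25709068  0.048     ]
0 tiptop/bot [255. 215.] [255. 219.] near top corners [146. 165.] [368. 171.] [208. 206.] [304.1 226.5]
0.05 tiptop/bot [255. 211.] [255. 216.] near top corners [143. 161.] [371. 167.] [207. 203.] [304.4 226.1]
0.1 tiptop/bot [255. 206.] [255. 211.] near top corners [141. 156.] [373. 163.] [205. 200.] [304.7 225.5]
0.15 tiptop/bot [255. 200.] [255. 206.] near top corners [139. 151.] [376. 157.] [204. 196.] [305.  224.8]
0.2 tiptop/bot [255. 193.] [255. 200.] near top corners [136. 145.] [378. 152.] [203. 192.] [305.2 224. ]
0.25 tiptop/bot [255. 185.] [255. 194.] near top corners [134. 139.] [381. 145.] [202. 187.] [305.5 223. ]
(304.5365053322395, 226.64342357123326)
```

Emit:
servo_tool(targets="1.0 0 -1.2 0 0 0 -1;1.0 0 -1.2 0 0 0 -1;1.0 0 -1.2 0 0 0 -1;1.0 0 -1.2 0 0 0 -1;1.0 0 -1.2 0 0 0 -1;1.0 0 -1.2 0 0 0 -1;1.0 0 -1.2 0 0 0 -1;0 0 0 0 0 0 -1;0 0 0 0 0 0 1;0 0 0 0 0 0 1")

```text
t: 2.7
tool_pos: [0.507, -0.1675, 0.0523]
orientation: [-0.004, 0.933, 0.013, 0.359]
wrist_force: [-0.1, 0.0, 0.1]
gripper_width: 0.745
gripper_force: 0.0
```

Emit:
servo_tool(targets="0 0 0 0 0 0 1;0 0 0 0 0 0 1;0 0 0 0 0 0 1;0 0 0 0 0 0 1;0 0 0 0 0 0 1;0 0 0 0 0 0 1;0 0 0 0 0 0 1;0 0 0 0 0 0 1;0 0 0 0 0 0 1;0 0 0 0 0 0 1")

```text
t: 3.53
tool_pos: [0.5064, -0.1651, 0.051]
orientation: [-0.006, 0.934, 0.014, 0.358]
wrist_force: [-2.2, 5.3, 3.0]
gripper_width: 0.165
gripper_force: 60.4
```

```bash
python3 - <<'E'
from h import *
o,p,R=st(); print(p,o['q'],o['gripper_width'],o['gripper_force'],o['wrist_force'])
c=snap('wrist','w3'); cv2.imwrite('pics/w3c.png',cv2.resize(c['pixels'][100:384,100:412,::-1],(500,455)))
R0=R.as_matrix(); z=R0[:,2]; z=z/np.linalg.norm(z); h=np.array([.659,-.162,.040])
# TCP path turning about hinge (axis: own y, yaw .023), steps
ax=np.array([-np.sin(.023),np.cos(.023),0]); rel=p-h
prev=p
for k in range(1,11):
    q=h+Ro.from_rotvec(ax*.0785*k).apply(rel); print(k,(100*(q-prev)).round(2)); prev=q
E
```

```text
[ 0.50639249 -0.16505941  0.05097644] [-0.78226801  0.18365624  2.26378076  1.32412258  0.52531135 -0.38196456] 0.1645919581953097 60.3645783662796 [-2.24271085  5.30926506  2.99185609]
1 [0.13 0.   1.19]
2 [0.23 0.01 1.18]
3 [0.32 0.01 1.16]
4 [0.41 0.01 1.13]
5 [0.5  0.01 1.09]
6 [0.58 0.01 1.05]
7 [0.66 0.02 1.  ]
8 [0.74 0.02 0.95]
9 [0.81 0.02 0.89]
10 [0.88 0.02 0.82]
```

View pics/w3c.png

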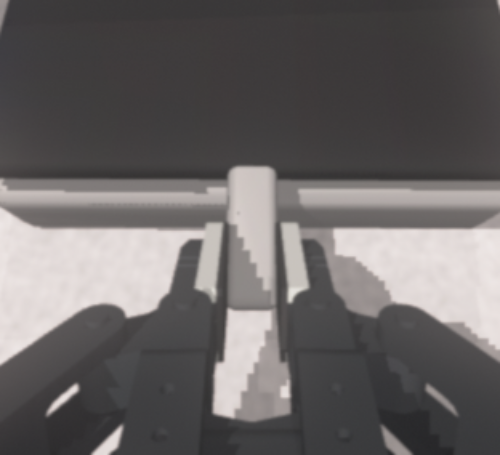

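The crop shows the tab held between both pads, at (252,250), clear of the dock. I now raise it along the arc, turning the tool with it.

Emit:
servo_tool(targets="0.05 0 0.6 -0.0009 0.0393 0 1;0.08 0 0.59 -0.0009 0.0393 0 1;0.1 0 0.59 -0.0009 0.0393 0 1;0.13 0 0.59 -0.0009 0.0393 0 1;0.15 0 0.58 -0.0009 0.0393 0 1;0.17 0.01 0.58 -0.0009 0.0393 0 1;0.2 0.01 0.57 -0.0009 0.0393 0 1;0.21 0.01 0.56 -0.0009 0.0393 0 1;0.24 0.01 0.55 -0.0009 0.0393 0 1;0.26 0.01 0.54 -0.0009 0.0393 0 1")

```text
t: 4.42
tool_pos: [0.5216, -0.1647, 0.1076]
orientation: [-0.004, 0.986, 0.014, 0.167]
wrist_force: [1.8, 4.7, -4.9]
gripper_width: 0.163
gripper_force: 62.5
```

Emit:
servo_tool(targets="0.28 0.01 0.53 -0.0009 0.0393 0 1;0.3 0.01 0.52 -0.0009 0.0393 0 1;0.32 0.01 0.51 -0.0009 0.0393 0 1;0.34 0.01 0.49 -0.0009 0.0393 0 1;0.36 0.01 0.48 -0.0009 0.0393 0 1;0.38 0.01 0.47 -0.0009 0.0393 0 1;0.4 0.01 0.45 -0.0009 0.0393 0 1;0.41 0.01 0.44 -0.0009 0.0393 0 1;0.43 0.01 0.42 -0.0009 0.0393 0 1;0.45 0.01 0.4 -0.0009 0.0393 0 1")

```text
t: 5.25
tool_pos: [0.558, -0.1637, 0.1552]
orientation: [-0.003, 0.999, 0.014, -0.029]
wrist_force: [-3.9, 4.4, 0.8]
gripper_width: 0.167
gripper_force: 63.2
```

```bash
python3 - <<'E'
from h import *
o,p,R=st(); print(p,R.as_matrix().round(3),o['t'],o['gripper_width'],o['gripper_force'],o['wrist_force'],o['ft_torque'])
gp=p-.014*R.as_matrix()[:,2]; d=gp-np.array([.659,-.162,.040]); print(gp,np.linalg.norm(d),np.arctan2(d[2],-d[0])-.005/.163)
E
```

```text
[ 0.55801603 -0.16370493  0.15515651] [[ 0.998  0.027 -0.059]
 [ 0.028 -1.     0.005]
 [-0.059 -0.006 -0.998]] 5.25 0.16717702731255984 63.15985679626465 [-3.93865251  4.37846819  0.78395326] [ 0.50644677  0.34895072 -0.1510028 ]
[ 0.5588389  -0.16377012  0.16913216] 0.16343345371391443 0.8804066981867299
```

Emit:
servo_tool(targets="0 0.05 0 0 0 0 -1;0 0 0 0 0 0 -1;0 0 0 0 0 0 -1;0 0 0 0 0 0 -1;0 0 0 0 0 0 -1;0 0 0 0 0 0 -1;0 0 0 0 0 0 -1;0 0 0 0 0 0 -1;0 0 0 0 0 0 -1;0 0 0 0 0 0 -1")

```text
t: 6.08
tool_pos: [0.5594, -0.1647, 0.1559]
orientation: [-0.001, 1.0, 0.014, -0.027]
wrist_force: [-0.2, -0.9, -0.1]
gripper_width: 0.999
gripper_force: 0.0
```

Emit:
servo_tool(targets="0 0 1 0 0 0 -1;0 0 1.5 0 0 0 -1;0 0 2 0 0 0 -1;0 0 2 0 0 0 -1;0 0 2 0 0 0 -1;0 0 2 0 0 0 -1;0 0 2 0 0 0 -1;0 0 1 0 0 0 -1;0 0 0 0 0 0 -1;0 0 0 0 0 0 -1")

```text
t: 6.92
tool_pos: [0.5596, -0.1647, 0.2914]
orientation: [-0.001, 1.0, 0.014, -0.026]
wrist_force: [0.2, -0.1, 0.3]
gripper_width: 1.004
gripper_force: 0.0
```

```bash
python3 - <<'E'
from h import *
o,p,R=st(); print(p,o['t'],o['gripper_width'],o['wrist_force'])
s=snap('scene','s4'); t=snap('top','t4'); w=snap('wrist','w4')
a=s['pixels'][110:300,140:420,::-1]; cv2.imwrite('pics/s4c.png',np.vstack([cv2.resize(a,(560,380)),cv2.resize(w['pixels'][:,:,::-1],(280,210)).repeat(1,0) if 0 else cv2.resize(t['pixels'][130:260,150:410,::-1],(560,280))[:220]]))
hx=np.array([.659,-.162,.04])
for th in (.7,.8,.88,.96,1.05):
    f=lambda r,n,s_:hx+np.array([-r*np.cos(th)+n*np.sin(th),s_-.023*r,r*np.sin(th)+n*np.cos(th)])
    print(th,*[(proj(s,q)-[140,110])*2 for q in (f(.13,.01,.095),f(.13,.01,-.095))],*[(proj(w,q)) for q in (f(.13,.01,.095),f(.13,.01,-.095),f(.172,.01,0))])
z0=np.radians(20.5)
E
```

```text
[ 0.55956018 -0.16468985  0.29137503] 6.9167 1.0036329724663837 [ 0.20277941 -0.0610621   0.25252109]
0.7 [210.48547759 122.57760594] [89.21946394 77.83128467] [157.51502955 152.97149308] [357.74679108 158.56873639] [257.88132707 198.2608437 ]
0.8 [207.51623236 124.08684622] [85.25343098 78.8931028 ] [153.77784674 145.37396555] [362.05576307 151.23158949] [258.30221768 190.52830139]
0.88 [204.92200203 125.94950884] [81.88181565 80.38156632] [150.7499748  137.97797898] [365.61436413 144.05653049] [258.70264066 182.34470709]
0.96 [202.14860172 128.39430652] [78.35533235 82.43987221] [147.72160751 129.37545994] [369.23914278 135.68509106] [259.16275745 172.22689987]
1.05 [198.83484683 131.83355392] [74.23087975 85.4324108 ] [144.35977068 118.24184531] [373.3493527 124.8217249] [259.75390786 158.37533819]
```

View pics/s4c.png

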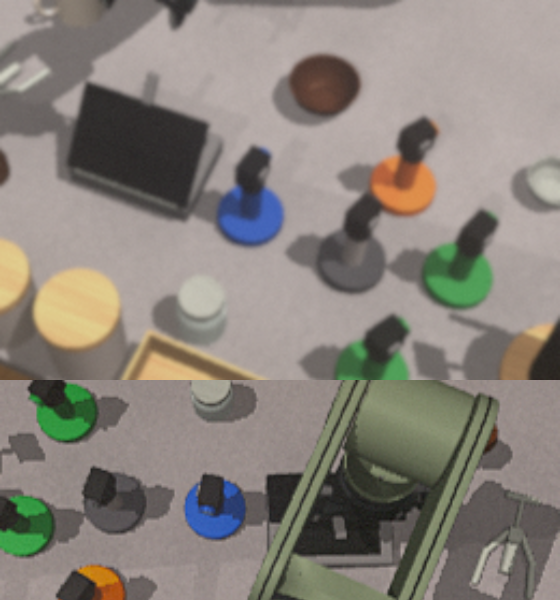

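The scene crop shows the screen standing, with corners at (87,84) and (207,124), which matches about 0.8–0.88 rad. The bystanders are unmoved. Now I go to the grey stand, head at (362,215).

Emit:
servo_tool(targets="0.2 3.1 0.1 0 -0.006 -0.0384 -1;0.2 3.1 0.1 0 -0.006 -0.0384 -1;0.2 3.1 0.1 0 -0.006 -0.0384 -1;0.2 3.1 0.1 0 -0.006 -0.0384 -1;0.2 3.1 0 0 -0.006 -0.0384 -1;0.2 3.1 0 0 -0.006 -0.0384 -1;0.2 3.1 0 0 -0.006 -0.0384 -1;0.2 3.1 0 0 -0.006 -0.0384 -1;0.2 3.1 0 0 -0.006 -0.0384 -1;0.2 3.1 0 0 -0.006 -0.0384 -1")

```text
t: 7.9
tool_pos: [0.5785, 0.1468, 0.2931]
orientation: [-0.005, 0.984, -0.178, 0.003]
wrist_force: [-0.1, 0.0, -0.5]
gripper_width: 0.998
gripper_force: 0.0
```

```bash
python3 - <<'E'
from h import *
o,p,R=st(); print(p,R.as_matrix().round(3).tolist(),o['t'])
w=snap('wrist','w5'); print(proj(w,[.621,.171,.158]),ray(w,256,192)[0])
E
```

```text
[0.57848989 0.14678336 0.29308832] [[0.937, -0.35, 0.007], [-0.35, -0.937, 0.01], [0.003, -0.012, -1.0]] 7.9
[215.23408154 144.8087986 ] [0.65653171 0.11593735 0.43497724]
```

View pics/w5.png

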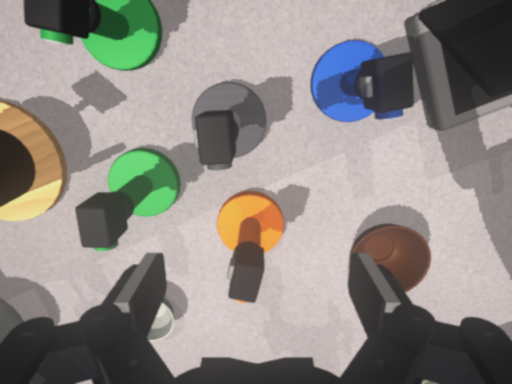

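```bash
python3 - <<'E'
from h import *
w=load('w5'); a=w['pixels'][95:180,180:265,::-1]; a=np.clip(a.astype(float)*2.2,0,255).astype(np.uint8)
cv2.imwrite('pics/w5c.png',cv2.resize(a,(595,595),interpolation=cv2.INTER_CUBIC))
E
```

```text
(no output)
```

View pics/w5c.png

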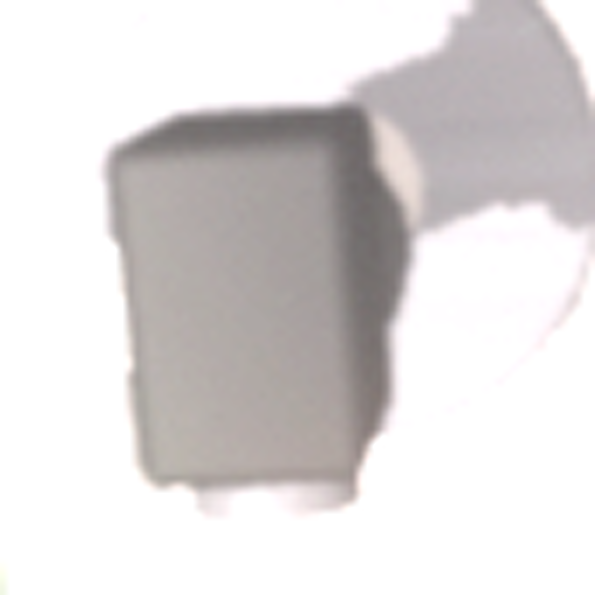

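The crop shows the head's top face with corners (112,155), (332,148), (357,478) and (150,487), and the lens at the lower edge, so own −x faces the robot.

```bash
python3 - <<'E'
from h import *
w=load('w5'); t=load('top0')
C=[onz(w,180+u/7,95+v/7,.158) for u,v in((112,155),(332,148),(357,478),(150,487))]
for c in C: print(c.round(4))
C=np.array(C); m=C.mean(0); print('centre',m.round(4),'wid',np.linalg.norm(C[0]-C[1]),np.linalg.norm(C[2]-C[3]),'len',np.linalg.norm(C[0]-C[3]),np.linalg.norm(C[1]-C[2]))
ly=(C[0]-C[1])+(C[3]-C[2]); lx=(C[0]-C[3])+(C[1]-C[2])
print('yaw from y',np.degrees(np.arctan2(-ly[0],ly[1])),'from x',np.degrees(np.arctan2(lx[1],lx[0])))
m1=np.mean([[180+u/7,95+v/7] for u,v in((112,155),(332,148),(357,478),(150,487))],0)
# foot in wrist at z~.022
v=w['pixels'].max(2).astype(int)
print('foot',onz(w,229.5,119,.022))
print('tri with top',tri(w,m1,t,(170+92/3.657,155+83/3.657)))
psi=np.arctan2(lx[1],lx[0])*.5+np.arctan2(-ly[0],ly[1])*.5; print(np.degrees(psi))
goto([m[0],m[1],.116],[0,0,-1],[-np.sin(psi),np.cos(psi),0])
E
```

```text
[0.6485 0.1771 0.158 ]
[0.6399 0.1518 0.158 ]
[0.6009 0.1643 0.158 ]
[0.609  0.1894 0.158 ]
centre [0.6246 0.1707 0.158 ] wid 0.026682331841282905 0.026342001837095494 len 0.04136917415569873 0.04096661896201485
yaw from y -18.221253775795265 from x -17.502187869780975
foot [0.62758839 0.16832682 0.022     ]
tri with top (array([0.62371795, 0.1726648 , 0.14647122]), np.float64(0.00020184207646587615))
-17.86172082278812
d cm [  4.65   1.79 -17.71] rotvec [ 0.011  0.024 -3.099]
d cm [  4.65   1.79 -17.71] rotvec [-0.015  0.007  0.042]
```

Emit:
servo_tool(targets="0.9 0.5 0 -0.0015 0.0007 0.0042 -1;0.9 0.5 0 -0.0015 0.0007 0.0042 -1;0.9 0.5 0 -0.0015 0.0007 0.0042 -1;0.9 0.5 0 -0.0015 0.0007 0.0042 -1;0.9 0.5 0 -0.0015 0.0007 0.0042 -1;0 0 -2 -0.0015 0.0007 0.0042 -1;0 0 -2 -0.0015 0.0007 0.0042 -1;0 0 -2 -0.0015 0.0007 0.0042 -1;0 0 -2 -0.0015 0.0007 0.0042 -1;0 0 -2 -0.0015 0.0007 0.0042 -1")

```text
t: 8.78
tool_pos: [0.6233, 0.17, 0.1921]
orientation: [0.003, 0.988, -0.156, 0.0]
wrist_force: [0.8, 0.4, -0.1]
gripper_width: 1.001
gripper_force: 0.0
```

```bash
python3 - <<'E'
from h import *
o,p,R=st(); print(p,R.as_matrix().round(3).tolist(),o['t'],o['wrist_force'],o['q'])
ps=np.radians(-17.9); goto([.624,.1715,.116],[0,0,-1],[-np.sin(ps),np.cos(ps),0])
w=snap('wrist','w6'); a=np.clip(w['pixels'][:,:,::-1]*1.5,0,255).astype(np.uint8); cv2.imwrite('pics/w6b.png',a)
E
```

```text
[0.62334828 0.16998498 0.19209153] [[0.951, -0.308, -0.001], [-0.308, -0.951, -0.005], [0.001, 0.005, -1.0]] 8.7833 [ 0.80635761  0.42252522 -0.10830227] [ 0.13492304  0.3872408   1.39300732 -0.00520418  1.36258492  2.02031819]
d cm [ 0.07  0.15 -7.61] rotvec [-1.00e-03 -8.00e-03 -3.14e+00]
d cm [ 0.07  0.15 -7.61] rotvec [ 0.005 -0.001  0.001]
```

View pics/w6b.png

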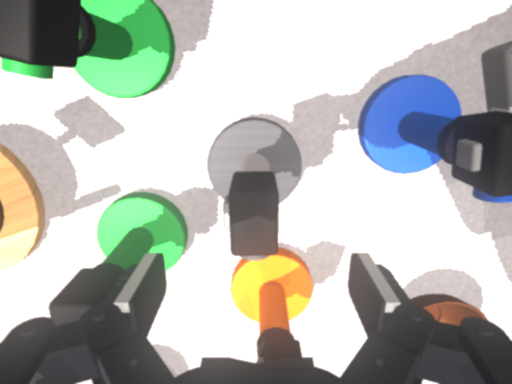

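The view shows the head at u 231–278, centred between the pads (midpoint 257) and aligned with them. I descend and close.

Emit:
servo_tool(targets="0.05 0.1 -1 0.0005 0 0 -1;0 0 -1 0.0005 0 0 -1;0 0 -1 0.0005 0 0 -1;0 0 -1 0.0005 0 0 -1;0 0 -1 0.0005 0 0 -1;0 0 -1 0.0005 0 0 -1;0 0 -1 0.0005 0 0 -1;0 0 -0.6 0.0005 0 0 -1;0 0 0 0 0 0 -1;0 0 0 0 0 0 -1")

```text
t: 9.67
tool_pos: [0.6246, 0.1713, 0.1183]
orientation: [0.0, 0.988, -0.156, 0.001]
wrist_force: [-0.3, -0.7, 0.2]
gripper_width: 1.007
gripper_force: 0.0
```

Emit:
servo_tool(targets="0 0 0 0 0 0 1;0 0 0 0 0 0 1;0 0 0 0 0 0 1;0 0 0 0 0 0 1;0 0 0 0 0 0 1;0 0 0 0 0 0 1;0 0 0 0 0 0 1;0 0 0 0 0 0 1;0 0 0 0 0 0 1;0 0 0 0 0 0 1")

```text
t: 10.5
tool_pos: [0.6253, 0.1713, 0.12]
orientation: [0.0, 0.988, -0.156, 0.002]
wrist_force: [-1.6, -0.2, 4.6]
gripper_width: 0.342
gripper_force: 60.2
```

```bash
python3 - <<'E'
from h import *
o,p,R=st(); print(p,o['t'],o['wrist_force'],o['gripper_width']*85,o['gripper_force'])
s=snap('scene','s7'); cv2.imwrite('pics/s7c.png',cv2.resize(s['pixels'][120:290,140:420,::-1],(784,476)))
E
```

```text
[0.62533419 0.17132205 0.12001129] 10.5 [-1.63474412 -0.17178173  4.62442487] 29.112172047734866 60.166846588253975
```

View pics/s7c.png

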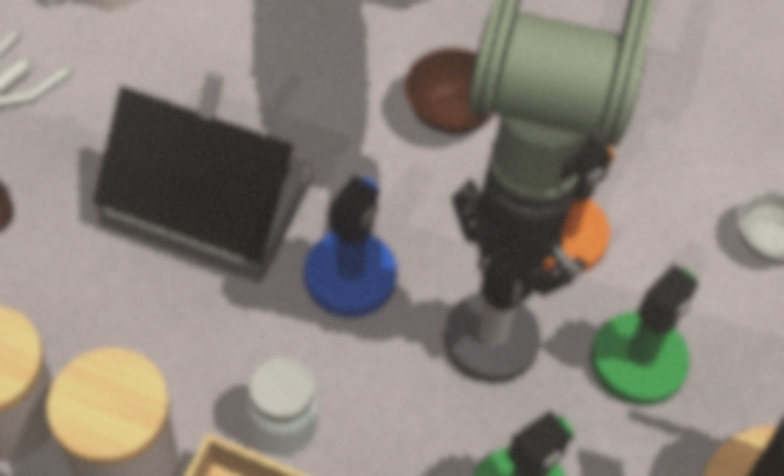

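The gripper reads 29 mm with 60 N, so the head is gripped with the button flush, and the screen still stands. I pull straight up.

Emit:
servo_tool(targets="0 0 0.6 0 0 0 1;0 0 0.9 0 0 0 1;0 0 1 0 0 0 1;0 0 1 0 0 0 1;0 0 1 0 0 0 1;0 0 1 0 0 0 1;0 0 1 0 0 0 1;0 0 1 0 0 0 1;0 0 1 0 0 0 1;0 0 1 0 0 0 1")

```text
t: 11.38
tool_pos: [0.6252, 0.1713, 0.2141]
orientation: [0.0, 0.988, -0.156, 0.002]
wrist_force: [5.9, 0.5, -7.6]
gripper_width: 0.346
gripper_force: 59.6
```

Emit:
servo_tool(targets="0 0 0.5 0 0 0 1;0 0 0.5 0 0 0 1;0 0 0.4 0 0 0 1;0 0 0.3 0 0 0 1;0 0 0.3 0 0 0 1;0 0 0.2 0 0 0 1;0 0 0.2 0 0 0 1;0 0 0.1 0 0 0 1;0 0 0 0 0 0 1;0 0 0 0 0 0 1")

```text
t: 12.22
tool_pos: [0.6252, 0.1713, 0.2385]
orientation: [0.0, 0.988, -0.156, 0.002]
wrist_force: [6.9, -0.4, -6.7]
gripper_width: 0.344
gripper_force: 59.8
```

Emit:
servo_tool(targets="0 0 0.1 0 0 0 1;0 0 0.1 0 0 0 1;0 0 0 0 0 0 1;0 0 0 0 0 0 1;0 0 0.1 0 0 0 1;0 0 0 0 0 0 1;0 0 0 0 0 0 1;0 0 0 0 0 0 1;0 0 0 0 0 0 1;0 0 0 0 0 0 1")

```text
t: 13.05
tool_pos: [0.6252, 0.1713, 0.2402]
orientation: [0.0, 0.988, -0.156, 0.001]
wrist_force: [6.9, 0.6, -10.0]
gripper_width: 0.342
gripper_force: 60.4
```

```bash
python3 - <<'E'
from h import *
o,p,R=st(); print(p,o['t'],o['wrist_force'],o['gripper_width']*85,o['gripper_force'])
s=snap('scene','s9'); w=snap('wrist','w9')
E
```

```text
[0.62519045 0.1713161  0.24019097] 13.05 [ 6.87717583  0.64621204 -9.96475474] 29.035420952776867 60.443004593253136
```

Emit:
servo_tool(targets="0 0 0.1 0 0 0 1;0 0 0.1 0 0 0 1;0 0 0 0 0 0 1;0 0 0 0 0 0 1;0 0 0 0 0 0 1;0 0 0 0 0 0 1;0 0 0 0 0 0 1;0 0 0 0 0 0 1;0 0 0 0 0 0 1;0 0 0 0 0 0 1")

```text
t: 13.98
tool_pos: [0.6251, 0.1713, 0.2403]
orientation: [0.0, 0.988, -0.156, 0.001]
wrist_force: [11.0, 1.3, -15.4]
gripper_width: 0.346
gripper_force: 60.7
```

```bash
python3 - <<'E'
from h import *
o,p,R=st(); print(p,o['t'],o['wrist_force'],o['gripper_width']*85,o['gripper_force'])
s=snap('scene','s10'); cv2.imwrite('pics/s10c.png',cv2.resize(s['pixels'][100:270,140:420,::-1],(784,476)))
E
```

```text
[0.62514029 0.17132779 0.24027098] 13.9833 [ 10.99968177   1.3463001  -15.38888074] 29.426249056008842 60.70031315088272
```

View pics/s10c.png

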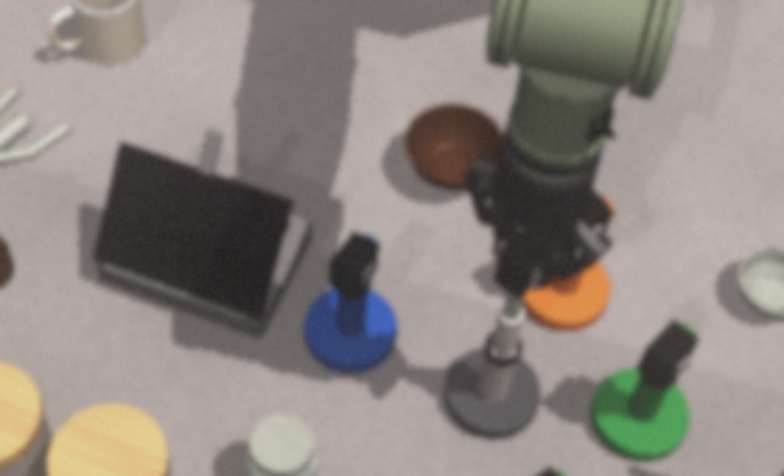

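The last picture shows the mast fully drawn out, with its tubes visible at (503,330) under the gripped head. The tool stopped at a hard limit at 0.120 m of travel, with the force rising to 15 N. The screen at (200,230) stands untouched, so I hand in.

```bash
python3 -c "
from h import *
print(env.close_job())"
```

```text
the job is handed in; nothing more can be done
None
```

The job is handed in (no verdict was returned): the screen was raised to about 0.88 rad (50°) by arm-pose estimate and let go, and the mast is held about 120 mm up at its second stop with the button squeezed in; the other things looked unmoved in the last picture, though the strainer, corkscrew and mill were only partly in view.

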